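Slide the adapter ring off the ledge into the dry tub and seal the lid

TASK

Put the aluminium adapter ring away in the dry tub: slide it along the cabinet top from under the clear shelf, without lifting it, and push it off the end so that it drops into the open tub. Then swing the tub's lid shut and press each of its four corners down, firmly but without forcing, until all are fully seated and flush. Leave everything else where it is.

Things in the scene. Friction and masses are not known exactly. Their poses are not given: they have to be found in the camera images.
- cabinet: Low birch-plywood drawer cabinet, fixed, 200 mm deep (x) by 340 mm long (y); origin under its centre, at table level; +x points away from the robot, +y to its left. Its flat rimless top, the ledge, is 100 mm above the table: x -100..100 mm, y -170..170 mm. A 156 mm wide drawer (centred on y 72 mm) stands half open to x -196 mm, rim 80 mm above the table.
- riser_lip (a point): Middle of the lower front edge of a clear acrylic riser shelf, 8 mm thick, over the ledge: 130 mm clear above the ledge, covering cabinet x -50..100 mm, y -100..165 mm, on two 14 mm posts at the back (x 88 mm, y -88 and 153 mm), open in front and at the right end. Goods on it reach 60 mm above it. Axes as the cabinet's.
- drop_edge (a point): A point on the right-hand end edge (y -170 mm) of the cabinet's ledge, 30 mm in front of the middle of that edge, at ledge height.
- ring: Matte aluminium lens adapter ring lying flat on the ledge under the riser, loose: outside 66 mm, hole 46 mm (a slightly taller inner bead), 14 mm tall, about 60 g; origin at the centre of its underside.
- tub: Clear airtight dry tub, fixed, standing on the table just beyond the right-hand end of the ledge (gap 5 to 22 mm): 140 mm (x) by 150 mm (y), 80 mm tall, walls 4 mm, floor 5 mm; origin under its centre; its x points to the right, away from the ledge, its y away from the robot (within 0.05 rad of the cabinet's axes). Its open mouth lies 20 mm lower than the ledge. The lid's hinge line runs along y on its right-hand (+x) rim.
- lid (a joint): White lid of the tub, angle in rad: 0 shut, grows as it opens up and to the right, away from the ledge; starts open at 1.6 to 1.8, stop at 1.9. Stiff hinge (0.16 N m): it stays where it is left. The lid is 140 mm long from hinge to front edge, 150 mm wide, 12 mm thick; its outer face is 14 mm above the hinge line when shut, i.e. 94 mm above the table.
- lid_hinge (a point): Middle of the lid's hinge line (80 mm above the table); axes move with the lid: its -x runs from the hinge to the lid's front edge, its z is the lid's outward normal (up when shut).
- lid_front (a point): Middle of the lid's front edge, on the outer face (the face that looks right, away from the ledge, while open, up when shut); same axes as lid_hinge.
- corner_near_left (a joint): Travel (m) of the near left corner pad of the lid's gasket rim (robot side, ledge side), pressed square to the lid: starts 0 to 0.0015 (standing up to 5 mm proud of the lid), 0.005 is fully seated, flush with the lid's face, against a hard stop. Resists with a steady 5 to 10 N, different at each corner, and stays where it is left.
- corner_near_left_top (a point): Centre of the top face of the near left corner pad, 33 mm square; z is the outward normal.
- corner_near_right (a joint): Travel (m) of the near right corner pad of the lid's gasket rim (robot side, hinge side), pressed square to the lid: starts 0 to 0.0015 (standing up to 5 mm proud of the lid), 0.005 is fully seated, flush with the lid's face, against a hard stop. Resists with a steady 5 to 10 N, different at each corner, and stays where it is left.
- corner_near_right_top (a point): Centre of the top face of the near right corner pad, 33 mm square; z is the outward normal.
- corner_far_left (a joint): Travel (m) of the far left corner pad of the lid's gasket rim (away from the robot, ledge side), pressed square to the lid: starts 0 to 0.0015 (standing up to 5 mm proud of the lid), 0.005 is fully seated, flush with the lid's face, against a hard stop. Resists with a steady 5 to 10 N, different at each corner, and stays where it is left.
- corner_far_left_top (a point): Centre of the top face of the far left corner pad, 33 mm square; z is the outward normal.
- corner_far_right (a joint): Travel (m) of the far right corner pad of the lid's gasket rim (away from the robot, hinge side), pressed square to the lid: starts 0 to 0.0015 (standing up to 5 mm proud of the lid), 0.005 is fully seated, flush with the lid's face, against a hard stop. Resists with a steady 5 to 10 N, different at each corner, and stays where it is left.
- corner_far_right_top (a point): Centre of the top face of the far right corner pad, 33 mm square; z is the outward normal.
- lens_pen: Black plastic lens pen, 105 mm long, 12 mm thick, lying along the back of the ledge; bystander. Origin under its middle.
- thumbscrew: Brass-coloured steel thumbscrew, 18 mm head, 20 mm tall, standing on its head on the ledge; bystander.
- tube_ledge: Clear screw-top tube with five glass filters, 45 mm diameter, 55 mm tall, standing on the ledge; bystander. Origin under its centre.
- tube_front: A like filter tube standing in the half-open drawer, left; bystander.
- tube_rear: A like filter tube standing in the half-open drawer, right; bystander.
- lens: Black lens standing on the table right of the tub, 72 mm diameter, 75 mm tall; bystander.
- battery: Black camera battery, 40 x 55 x 21 mm, flat on the table at the left; bystander.
There are look-alikes about, which are no part of the job. Leave any green or pink look-alike of the tub alone.

How it is judged:
By the outcome, as a careful person would: the job done as asked, in the order asked, and still so for the second after the job is handed in, with the robot touching nothing.
It also fails if it takes over 66 s, if anything falls off the work surface, if the arm or the gripper's body presses on something with over 40 N, if the wrist force passes 120 N, or if a joint passes its speed limit or range.

ROBOT

A 6-joint arm with a two-finger parallel gripper is mounted at the origin on the work surface. World frame = base frame: x ahead of the robot, y to its left, z up, the work surface at z = 0. Lengths are in mm, angles in rad, forces in N, time in s.
With the tool pointing down it reaches from about 325 to 900 mm from the base axis. Payload 6.1 kg.
Tool frame: the origin (TCP) lies at the centre of the arm's flange, where the gripper is bolted on; the fingertips stand 182 mm ahead of it and the grasp point (between the pads) lies 164 mm ahead of it; z points along the fingers, y is the line along which they close (so a half turn about z gives the same grasp; the last joint's range is limited). The gripper opens to 87 mm and grips with 3 to 60 N. Pads are 19 mm wide; open, the fingers measure 117 mm over their backs; the gripper's body (75 mm by 190 mm) begins 51 mm behind the grasp point.
Start: joints at [1.062, 0.22, 1.526, -0, 1.395, -0.126], TCP at [233.448, 579.758, 404.738] pointing down, gripper open.
Joint ranges: [-2.98, 2.98], [-0.91, 2.08], [0.09, 2.57], [-1.24, 4.39], [0.2, 2.65], [-2.68, 2.68]. Speed limits (rad/s): [2.57, 2.57, 3.01, 3.14, 3.14, 3.14].

INTERFACE

Orientations are given as [roll, pitch, yaw] about the fixed x, y, z axes, in that order (R = Rz(yaw) Ry(pitch) Rx(roll)).
In Python, from workcell import manip, viewer gives the robot as it stands.
- The arm moves only by the tool move_arm, never from a script. Its argument "targets" is a list of rows, each a list of 6 numbers: the shift along the tool's x, y, z in m, then the turn, a rotation vector about the tool's x, y, z in rad. In form: [[x, y, z, wx, wy, wz], ...]. A call has 1 to 20 rows; each row is the pose to reach, as a shift and turn from the pose commanded when the call began, along the tool's axes at that moment; what a row does not reach only later rows make up. A row lasts 1/10 s, in which the tool goes at most 50 mm and 8.59 degrees, less where a joint would pass 70% of its speed; a pose out of reach is approached as far as the arm can. A call with a gripper value outside its range is refused whole. "grip" is the closure in counts, from 0 (fully open) to 255 (shut), set as the call begins (left out, the last holds). The fingers move at their own pace and stop on an object; "newtons" is the grip in N (left out, the last holds). Time passes only in rows, so rows that repeat a pose let the fingers close. It gives the time, the measured TCP pose, the force, the opening and the grip force at its end, in the units of the state.
- manip.get_state(): the state, without advancing time (a new reading comes with each control period).
- viewer.get_image(name): name is "scene" or "top" or "wrist"; returns a dict with "image" (400x640x3 uint8, red, green, blue), "depth" (400x640 float32, mm along the optical axis (not along the pixel's ray), 0 where there is no reading), "mtx" (3x3 intrinsics, pixels), "R" (3x3) and "t" (3): a world point X has camera coordinates R X + t. Camera axes: x right, y down, z forward; pixel columns grow to the right and rows downward; lengths in mm; the calibration is good to about 2 mm. The wrist camera is an equidistant fisheye: a pixel r from the principal point sees the ray r / f radians off the axis. A picture is of the moment at which its call begins.
- manip.close_job(): hands the job in; it is judged then, once.
The state is a dict: "t": time; "q": joint angles; "qd": joint speeds; "tau": joint torques, N m; "tool_pos": TCP position; "eef_rot": TCP orientation; "force": force on the tool from outside, world axes, zero at the start; "moment": the same for the moment, N m; "gripper_width": opening from 0.0 (shut) to 1.0 (fully open); "gripper_force": force on a finger pad.
Only numpy, scipy, OpenCV 4.12 (cv2) and the standard library are available. Lean on these libraries where they do the work, as an engineer would, in place of code of your own. Each camera call takes 0.05 s, during which the arm holds its last target. There are 200 camera calls.

## Working session

There is one attempt and no reset: what is moved stays moved. The work goes in short steps, Python scripts to look and compute and a tool call to move; the robot and the scene stay as the last step left them, time stands still between calls to the robot, and variables do not carry over. Pictures are saved under pics/ and viewed, at most 10 in all, crops included, and the job is handed in when it is done.

Besides the shell and the picture viewer there is one more tool, called after "Call:" by a JSON object that holds its "fn" and its "kwargs", one argument or row to a line. move_arm: Moves the arm, as the interface text tells. Its arguments: {"type":"object","properties":{"targets":{"type":"array"},"grip":{"type":"number"},"newtons":{"type":"number"}},"required":["targets"]}

```bash
ls; mkdir -p pics
python3 - <<'E'
from workcell import manip, viewer
import cv2,pickle
s=manip.get_state(); print(s)
for n in("scene","top"):
    d=viewer.get_image(n); pickle.dump(d,open(f"{n}0.pkl","wb")); cv2.imwrite(f"pics/{n}0.png",d["image"][:,:,::-1]); print(n,d["mtx"],d["R"],d["t"])
E
```

```text
pics
{'t': 0.0, 'q': array([ 1.06192930e+00,  2.21190648e-01,  1.52763567e+00, -2.71162309e-05,
        1.39467995e+00, -1.26133540e-01]), 'qd': array([ 0.00061092, -0.00084854, -0.00057347,  0.00030281,  0.00026798,
       -0.00034925]), 'tau': array([ 9.71229347e-04, -4.94615793e+01, -3.87376535e+01,  6.98585459e-02,
        5.75486838e-02, -1.27567273e-04]), 'tool_pos': array([233.30142891, 579.52389   , 403.64589234]), 'eef_rot': array([-3.13969088e+00, -2.14256623e-04,  2.75886374e+00]), 'force': array([-0.48187732, -0.71147385,  0.11683416]), 'moment': array([ 0.00287118,  0.00572765, -0.03648229]), 'gripper_force': 0.0, 'gripper_width': 0.9982578403137718}
scene [[364.60513309   0.         321.07615945]
 [  0.         364.60513309 200.4611485 ]
 [  0.           0.           1.        ]] [[ 0.8170047   0.57652936 -0.01082702]
 [ 0.3790429  -0.55110531 -0.74337704]
 [-0.43454551  0.60323863 -0.66878498]] [-439.92352569  -91.75575561 1416.10500831]
top [[374.42424263   0.         319.36189937]
 [  0.         374.42424263 200.89352568]
 [  0.           0.           1.        ]] [[-0.01695132 -0.9996969  -0.01785393]
 [-0.9901683   0.01926413 -0.13854828]
 [ 0.13885023  0.01532982 -0.99019473]] [  19.97975359  539.71563547 1232.1381235 ]
```

View pics/scene0.png

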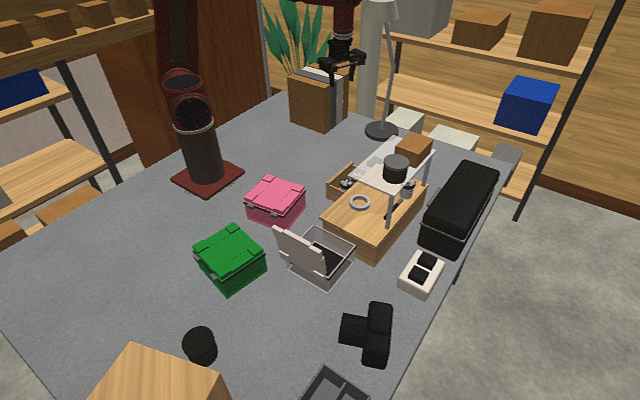

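View pics/top0.png

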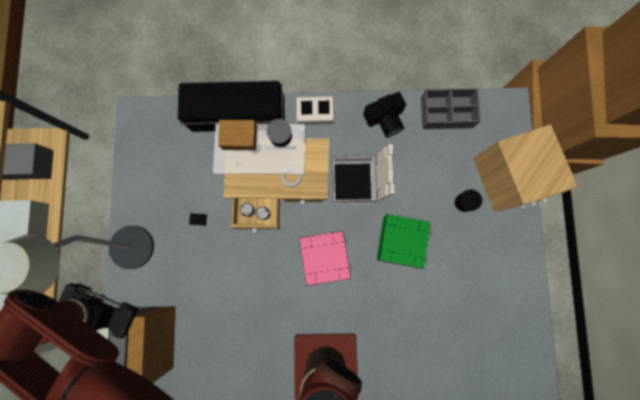

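The scene picture shows the clear tub with its white lid open at (318,258), the ring at (360,202) on the ledge, and the riser at (395,165). The look-alikes are the green box (230,258) and the pink box (275,200). Round things that could be taken for the ring are the lens on the riser (395,168), the tubes in the drawer (347,183) and the lens on the table (200,345). In the top picture the ring is at (290,178), the tub at (353,180) and the lid at (385,172).

```bash
cat > h.py <<'E'
import numpy as np,pickle,cv2
from scipy.spatial.transform import Rotation as Ro
def cloud(d):
    v,u=np.mgrid[:400,:640]; z=d["depth"]; K=d["mtx"]
    c=np.dstack([(u-K[0,2])/K[0,0]*z,(v-K[1,2])/K[1,1]*z,z])
    P=(c-d["t"])@d["R"]; P[z<=0]=np.nan; return P
def onplane(d,u,v,h):
    K=d["mtx"]; r=np.array([(u-K[0,2])/K[0,0],(v-K[1,2])/K[1,1],1])@d["R"]; o=-d["t"]@d["R"]
    return o+r*(h-o[2])/r[2]
def proj(d,X):
    c=d["R"]@np.asarray(X,float)+d["t"]; return (d["mtx"]@(c/c[2]))[:2]
E
python3 - <<'E'
from h import *
for n,(x0,y0,x1,y1) in dict(scene=(265,125,445,300),top=(170,80,410,240)).items():
    d=pickle.load(open(n+"0.pkl","rb")); P=cloud(d)
    k=4 if n=="scene" else 3
    c=cv2.resize(d["image"][y0:y1,x0:x1,::-1],None,fx=k if n!="scene" else 3.4,fy=k if n!="scene" else 3.4,interpolation=cv2.INTER_CUBIC); cv2.imwrite(f"pics/{n}c.png",c)
    z=P[...,2]
    for lo,hi,nm in((95,105,'ledge'),(106,120,'ring?'),(230,246,'riser'),(74,86,'rim80')):
        m=np.zeros(z.shape,bool); m[y0:y1,x0:x1]=1; m&=(z>lo)&(z<hi)
        Q=P[m]; 
        if len(Q)>3: print(n,nm,len(Q),np.percentile(Q,[1,50,99],axis=0).round(0).tolist(), cv2.minAreaRect(Q[:,:2].astype(np.float32)))
E
```

```text
scene ledge 3923 [[298.0, -192.0, 95.0], [639.0, 51.0, 101.0], [834.0, 299.0, 105.0]] ((620.2023315429688, 17.194061279296875), (560.390380859375, 428.6278381347656), 31.78242301940918)
scene ring? 566 [[543.0, -197.0, 106.0], [647.0, 99.0, 113.0], [873.0, 295.0, 120.0]] ((679.2546997070312, 31.906951904296875), (536.5796508789062, 241.8340301513672), 59.8047981262207)
scene riser 1680 [[600.0, 47.0, 233.0], [650.0, 115.0, 239.0], [752.0, 309.0, 245.0]] ((675.2892456054688, 181.82276916503906), (270.1510314941406, 151.62301635742188), 87.75408935546875)
scene rim80 994 [[383.0, -192.0, 74.0], [638.0, -15.0, 80.0], [875.0, 332.0, 86.0]] ((636.73046875, 73.282958984375), (611.2867431640625, 453.46514892578125), 76.84029388427734)
top ledge 3767 [[409.0, -262.0, 95.0], [593.0, 54.0, 100.0], [853.0, 377.0, 105.0]] ((670.0294799804688, 96.6873779296875), (751.891357421875, 519.4917602539062), 89.04197692871094)
top ring? 451 [[536.0, -240.0, 106.0], [803.0, 73.0, 111.0], [907.0, 452.0, 120.0]] ((722.2086181640625, 110.90737915039062), (720.56103515625, 412.67315673828125), 82.03047180175781)
top riser 3057 [[596.0, 49.0, 233.0], [646.0, 166.0, 238.0], [743.0, 311.0, 244.0]] ((672.620849609375, 180.72894287109375), (265.9056091308594, 152.2665252685547), 88.32349395751953)
top rim80 1105 [[415.0, -280.0, 74.0], [678.0, -163.0, 80.0], [898.0, 429.0, 86.0]] ((617.431396484375, 58.7274169921875), (487.039306640625, 752.6226196289062), 7.911849021911621)
```

View pics/scenec.png

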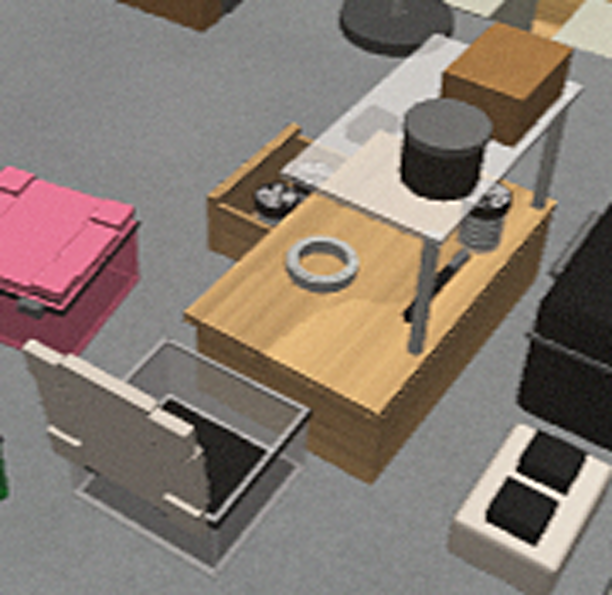

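View pics/topc.png

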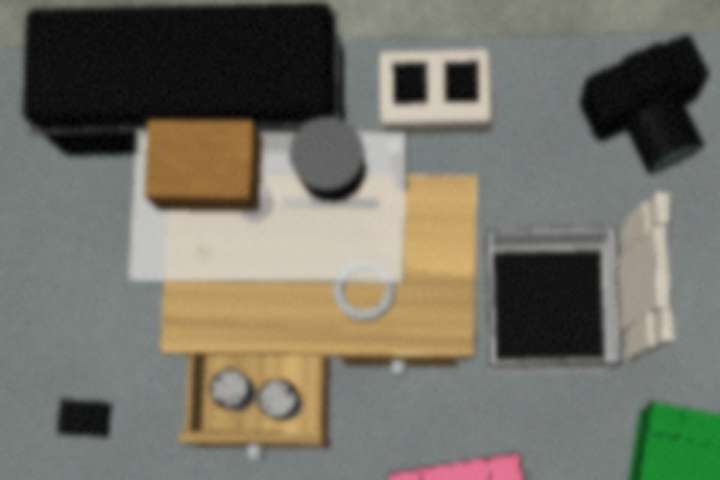

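The crops show one ring only, partly under the riser's front right corner: scene (360,203), top (291,177). The clear tub with the white lid is at the right of the cabinet, and the green and pink boxes are left out. Now the positions.

Run:
```python
from h import *
S=pickle.load(open("scene0.pkl","rb"));T=pickle.load(open("top0.pkl","rb"))
tc=lambda x,y:(170+x/3-.33,80+y/3-.33)
sc=lambda x,y:(265+x/3.4-.35,125+y/3.4-.35)
for n,p,h in(("cabFL",(162,353),100),("cabFR",(475,355),100),("cabBR",(476,176),100),("tubNL",(490,365),80),("tubNR",(617,365),80),("tubFR",(616,228),80),("tubFL",(490,228),80),("ring",(363,291),112),("rlipL",(129,279),234),("rlipR",(403,282),234),("riserBR",(405,132),234)):
    print("top",n,onplane(T,*tc(*p),h).round(1))
for n,p,h in(("cabFR",(185,316),100),("cabBR",(380,412),100),("cabBL",(553,204),100),("tubFL",(310,410),80),("tubNL",(165,341),80),("tubFR",(215,521),80),("ring",(323,263),112),("rlipL",(437,35),234),("rlipFR?",(283,174),234),("BR",(434,238),234),("BL",(582,88),234),("lidtopN",(30,343),219),("lidtopF",(195,430),219)):
    print("scene",n,onplane(S,*sc(*p),h).round(1))
# depth-based
for nm,d in(("S",S),("T",T)):
    P=cloud(d);z=P[...,2]
    m=(abs(z-100)<4)&(P[...,0]>520)&(P[...,0]<760)&(P[...,1]>-75)&(P[...,1]<290); print(nm,"ledge",cv2.minAreaRect(P[m][:,:2].astype(np.float32)),np.percentile(P[m],[1,99],axis=0).round(0).tolist())
    m=(z>104)&(z<122)&(P[...,0]>535)&(P[...,0]<640)&(P[...,1]>-60)&(P[...,1]<120); print("ring",m.sum(),np.median(P[m],axis=0).round(1),cv2.minEnclosingCircle(P[m][:,:2].astype(np.float32)))
    m=(z>90)&(z<260)&(P[...,0]>500)&(P[...,0]<720)&(P[...,1]>-290)&(P[...,1]<-180);Q=P[m]
    q=Q-Q.mean(0);w,V=np.linalg.eigh(q.T@q);print("lid",m.sum(),Q.mean(0).round(1),V[:,0].round(3),np.sqrt(w/len(q)).round(1),np.percentile(Q,[1,99],axis=0).round(0).tolist())
```

```text
top cabFL [548.9 319.3 100. ]
top cabFR [540.1 -18.8 100. ]
top cabBR [739.1 -24.  100. ]
top tubNL [531.7 -35.1  80. ]
top tubNR [ 529.  -173.4   80. ]
top tubFR [ 682.3 -178.1   80. ]
top tubFL [685.3 -38.5  80. ]
top ring [610.2 100.2 112. ]
top rlipL [601.4 315.9 234. ]
top rlipR [592.9  50.2 234. ]
top riserBR [743.3  46.5 234. ]
scene cabFR [546.1 -19.5 100. ]
scene cabBR [742.3 -19.9 100. ]
scene cabBL [751.9 311.  100. ]
scene tubFL [686.  -35.1  80. ]
scene tubNL [537.8 -39.2  80. ]
scene tubFR [ 684.2 -173.9   80. ]
scene ring [617.2  98.3 112. ]
scene rlipL [603.2 321.2 234. ]
scene rlipFR? [596.1  54.5 234. ]
scene BR [736.6  52.6 234. ]
scene BL [752.2 314.1 234. ]
scene lidtopN [ 539.9 -204.4  219. ]
scene lidtopF [ 687.3 -203.1  219. ]
S ledge ((648.5326538085938, 135.50144958496094), (315.7933654785156, 201.8369598388672), 87.88336181640625) [[549.0, -21.0, 97.0], [749.0, 276.0, 104.0]]
ring 156 [608.9  76.1 112.8] ((611.1255493164062, 49.8751220703125), 73.58978271484375)
lid 1437 [ 617.4 -199.6  165.5] [-0.003  0.994  0.113] [ 3.  41.3 44.9] [[539.0, -211.0, 93.0], [686.0, -189.0, 220.0]]
T ledge ((645.06982421875, 134.1094970703125), (310.2658386230469, 198.3990020751953), 88.91681671142578) [[545.0, -21.0, 96.0], [738.0, 286.0, 104.0]]
ring 162 [591.2  73.4 106.9] ((593.320556640625, 47.787269592285156), 79.19661712646484)
lid 768 [ 604.9 -193.5  175.4] [ 0.007 -0.984 -0.178] [ 3.4 39.5 44.2] [[534.0, -210.0, 93.0], [681.0, -180.0, 221.0]]
```

Run:
```python
from h import *
S=pickle.load(open("scene0.pkl","rb"));T=pickle.load(open("top0.pkl","rb"))
R=Ro.from_euler("xyz",[-3.1397,0,2.75886]).as_matrix(); t=np.array([233.3,579.5,403.6])
for nm,d in(("S",S),("T",T)):
    P=cloud(d).reshape(-1,3);P=P[~np.isnan(P[:,0])]; L=(P-t)@R
    for lo in range(0,180,20):
        m=(L[:,2]>lo)&(L[:,2]<lo+20)&(abs(L[:,0])<150)&(abs(L[:,1])<150)&(P[:,2]>215)
        if m.sum()>3: print(nm,lo,m.sum(),L[m].min(0).round(0),L[m].max(0).round(0))
    m=(P[:,0]>440)&(P[:,0]<540)&(P[:,1]>140)&(P[:,1]<310); print("drawer zmax",np.percentile(P[m][:,2],[50,90,99]).round(0))
```

```text
S 0 183 [-136.  -52.    0.] [ 37. 139.  20.]
S 20 114 [-137.  -51.   20.] [ 23. 140.  40.]
S 40 139 [-144.  -51.   40.] [ 22. 141.  60.]
S 60 353 [-147.  -95.   60.] [ 33. 147.  80.]
S 80 248 [-150.  -92.   80.] [ 39. 147. 100.]
S 100 84 [-150.  -88.  100.] [ 41. 149. 120.]
S 120 60 [-149.  -58.  120.] [ 13. 147. 140.]
S 140 67 [-150.  -55.  140.] [ 13. 149. 160.]
S 160 112 [-150. -141.  160.] [150. 150. 180.]
drawer zmax [63. 80. 84.]
T 0 402 [-131.  -53.    0.] [ 21. 130.  20.]
T 20 137 [-136.  -52.   20.] [ 23. 134.  40.]
T 40 139 [-140.  -53.   40.] [ 24. 137.  60.]
T 60 961 [-144.  -97.   60.] [ 38. 143.  80.]
T 80 360 [-150.  -95.   80.] [ 38. 145. 100.]
T 100 103 [-150.  -89.  100.] [ 38. 144. 120.]
T 120 44 [-148.   40.  120.] [ -6. 144. 140.]
T 140 32 [-147.   42.  140.] [ -0. 142. 160.]
T 160 111 [-145. -130.  161.] [140. 142. 180.]
drawer zmax [26. 78. 83.]
```

```bash
cat >> h.py <<'E'
import json
def pose(tip,a,yaw=-0.027,back=182):
    """tool tilted forward by a from straight down; tool y along cabinet y; tip = fingertip centre"""
    c=np.array([np.cos(yaw),np.sin(yaw),0]); y=np.array([-c[1],c[0],0])
    z=np.sin(a)*c+np.array([0,0,-np.cos(a)]); x=np.cross(y,z)
    return np.array(tip,float)-back*z, np.column_stack([x,y,z])
def load(): j=json.load(open("cmd.json")); return np.array(j["p"]),np.array(j["R"])
def row(p,R,p0,R0):
    return np.r_[R0.T@(p-p0)/1000, Ro.from_matrix(R0.T@R).as_rotvec()].round(4)
def apply(r):
    p0,R0=load(); r=np.array(r,float)
    json.dump(dict(p=(p0+R0@r[:3]*1000).tolist(),R=(R0@Ro.from_rotvec(r[3:]).as_matrix()).tolist()),open("cmd.json","w"))
def plan(*ps,commit=True):
    p0,R0=load(); 
    for p,R in ps: r=row(p,R,p0,R0); print(r.tolist(),"TCP",np.round(p))
    if commit: apply(r)
E
python3 - <<'E'
from h import *
json.dump(dict(p=[233.448,579.758,404.738],R=Ro.from_euler("xyz",[np.pi,0,2.7588]).as_matrix().tolist()),open("cmd.json","w"))
plan(pose((535,165,205),.785))
E
```

```text
[-0.3141, -0.3169, 0.071, -0.1396, -0.7765, -0.3373] TCP [406. 168. 334.]
```

Call:
{"fn": "move_arm", "kwargs": {
  "targets": [
    [-0.3141,-0.3169,0.071,-0.1396,-0.7765,-0.3373],
    [-0.3141,-0.3169,0.071,-0.1396,-0.7765,-0.3373],
    [-0.3141,-0.3169,0.071,-0.1396,-0.7765,-0.3373],
    [-0.3141,-0.3169,0.071,-0.1396,-0.7765,-0.3373],
    [-0.3141,-0.3169,0.071,-0.1396,-0.7765,-0.3373],
    [-0.3141,-0.3169,0.071,-0.1396,-0.7765,-0.3373],
    [-0.3141,-0.3169,0.071,-0.1396,-0.7765,-0.3373],
    [-0.3141,-0.3169,0.071,-0.1396,-0.7765,-0.3373],
    [-0.3141,-0.3169,0.071,-0.1396,-0.7765,-0.3373],
    [-0.3141,-0.3169,0.071,-0.1396,-0.7765,-0.3373],
    [-0.3141,-0.3169,0.071,-0.1396,-0.7765,-0.3373],
    [-0.3141,-0.3169,0.071,-0.1396,-0.7765,-0.3373],
    [-0.3141,-0.3169,0.071,-0.1396,-0.7765,-0.3373],
    [-0.3141,-0.3169,0.071,-0.1396,-0.7765,-0.3373],
    [-0.3141,-0.3169,0.071,-0.1396,-0.7765,-0.3373]
  ],
  "grip": 255,
  "newtons": 10
}}

```text
t: 1.6
tool_pos: [406.0, 169.8, 333.8]
eef_rot: [-3.142, 0.785, 3.118]
force: [-0.2, 0.0, 0.0]
gripper_width: 0.005
gripper_force: 0.0
```

Run:
```python
from h import *
from workcell import viewer
d=viewer.get_image("wrist"); pickle.dump(d,open("w1.pkl","wb")); cv2.imwrite("pics/w1.png",d["image"][:,:,::-1]); print(d["mtx"],(-d["t"]@d["R"]).round(),d["R"].round(2))
```

```text
[[309.70691629   0.         319.49322954]
 [  0.         309.70691629 199.87345775]
 [  0.           0.           1.        ]] [364. 172. 265.] [[ 0.02  1.    0.  ]
 [ 0.48 -0.01  0.88]
 [ 0.88 -0.02 -0.48]]
```

View pics/w1.png

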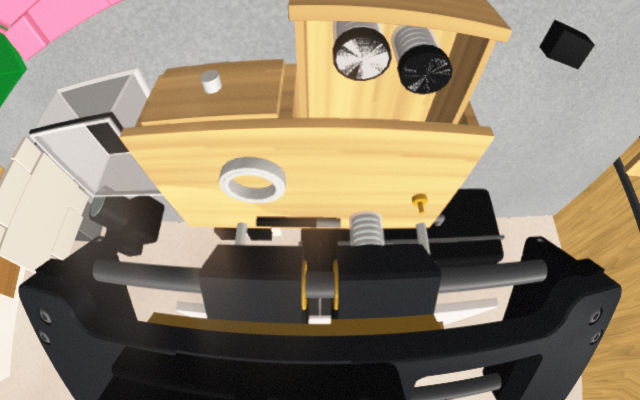

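The wrist view (upside down, taken from below the tool) shows the ring at about (252,180) with a clear space on its left (image right). The thumbscrew (420,200) and tube (367,228) lie well away from it.

```bash
cat >> h.py <<'E'
def fish(d,u,v,h):
    K=d["mtx"]; q=np.array([(u-K[0,2]),(v-K[1,2])])/K[0,0]; th=np.hypot(*q); r=np.r_[np.sin(th)*q/th,np.cos(th)]@d["R"]; o=-d["t"]@d["R"]
    return o+r*(h-o[2])/r[2]
E
python3 - <<'E'
from h import *
d=pickle.load(open("w1.pkl","rb"))
for n,p,h in(("ringL",(286,176),112),("ringR",(219,177),112),("ringfront",(254,158),112),("cabFR",(131,135),100),("cabFL",(490,131),100),("cabBR",(190,228),100),("screw",(420,196),120)): print(n,fish(d,*p,h).round(1))
plan(pose((545,162,150),.785),pose((615,160,111),.785))
E
```

```text
ringL [599.9 136.2 112. ]
ringR [598.7  72.  112. ]
ringfront [570.8 112.2 112. ]
cabFR [542.  -1. 100.]
cabFL [546.9 315.8 100. ]
cabBR [749.3 -24.7 100. ]
screw [626.  266.1 120. ]
[0.0318, -0.0027, 0.046, 0.0, -0.0, 0.0] TCP [416. 165. 279.]
[0.0098, -0.0028, 0.1231, 0.0, -0.0, 0.0] TCP [486. 163. 240.]
```

Call:
{"fn": "move_arm", "kwargs": {
  "targets": [
    [0.0318,-0.0027,0.046,0,0,0],
    [0.0318,-0.0027,0.046,0,0,0],
    [0.0318,-0.0027,0.046,0,0,0],
    [0.016,-0.0027,0.09,0,0,0],
    [0.0098,-0.0028,0.1231,0,0,0],
    [0.0098,-0.0028,0.1231,0,0,0],
    [0.0098,-0.0028,0.1231,0,0,0]
  ]
}}

```text
t: 2.35
tool_pos: [486.9, 163.6, 240.7]
eef_rot: [-3.141, 0.786, 3.115]
force: [-0.8, 1.1, -0.2]
gripper_width: 0.006
gripper_force: 0.0
```

Run:
```python
from h import *
from workcell import viewer
d=viewer.get_image("scene"); cv2.imwrite("pics/s2.png",cv2.resize(d["image"][125:300,265:445,::-1],None,fx=3.4,fy=3.4,interpolation=cv2.INTER_CUBIC))
```

```text
(no output)
```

View pics/s2.png

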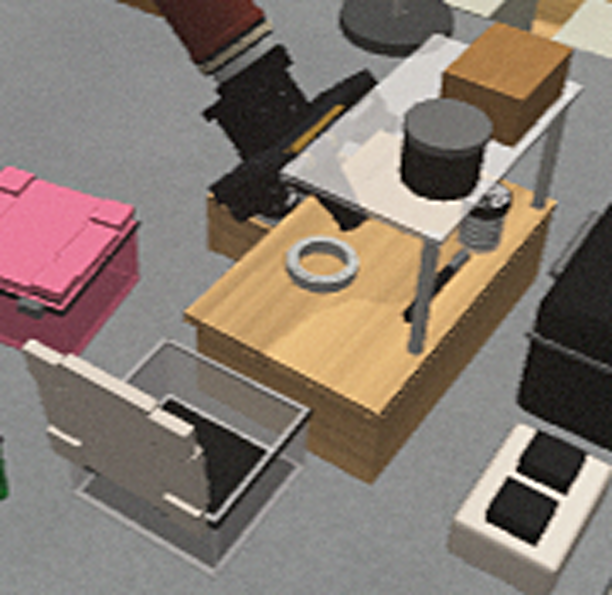

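The fingers are down just left of the ring, under the riser, and the ring has not moved. Pushing now.

Call:
{"fn": "move_arm", "kwargs": {
  "targets": [
    [0,-0.006,0,0,0,0],
    [0,-0.012,0,0,0,0],
    [0,-0.018,0,0,0,0],
    [0,-0.024,0,0,0,0],
    [0,-0.03,0,0,0,0],
    [0,-0.036,0,0,0,0],
    [0,-0.042,0,0,0,0],
    [0,-0.048,0,0,0,0],
    [0,-0.054,0,0,0,0],
    [0,-0.06,0,0,0,0],
    [0,-0.066,0,0,0,0],
    [0,-0.072,0,0,0,0],
    [0,-0.078,0,0,0,0],
    [0,-0.084,0,0,0,0],
    [0,-0.09,0,0,0,0],
    [0,-0.096,0,0,0,0],
    [0,-0.102,0,0,0,0],
    [0,-0.106,0,0,0,0],
    [0,-0.108,0,0,0,0]
  ]
}}

```text
t: 4.3
tool_pos: [483.7, 54.0, 253.5]
eef_rot: [3.139, 0.774, 3.115]
force: [-0.6, -1.0, -0.8]
gripper_width: 0.007
gripper_force: 0.0
```

Run:
```python
from h import *
from workcell import viewer
apply([0,-.108,0,0,0,0])
d=viewer.get_image("scene"); pickle.dump(d,open("s3.pkl","wb")); a=cv2.resize(d["image"][165:285,265:400,::-1],None,fx=4,fy=4,interpolation=cv2.INTER_CUBIC); cv2.imwrite("pics/s3.png",a)
```

```text
(no output)
```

View pics/s3.png

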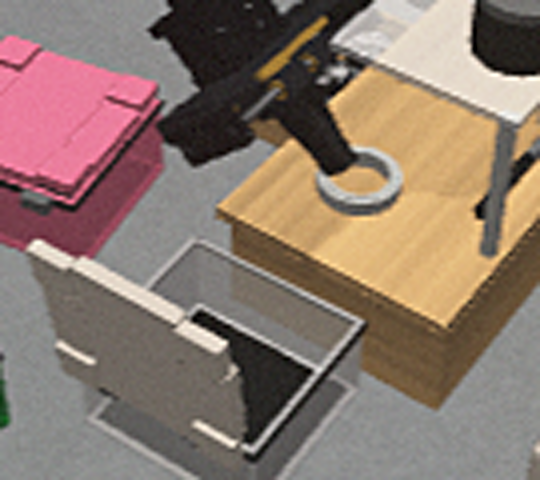

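Run:
```python
from h import *
from workcell import manip
s=manip.get_state(); print(s["q"].round(3),s["tool_pos"],s["force"],load()[0])
R=Ro.from_euler("xyz",s["eef_rot"]).as_matrix();print("tip",s["tool_pos"]+182*R[:,2])
d=pickle.load(open("s3.pkl","rb"));print("ring",onplane(d,265+360/4-.4,165+179/4-.4,112))
# simple planar-arm check
```

```text
[-0.06  -0.137  2.304  0.13   0.204 -1.722] [483.78507432  53.9059218  253.21408315] [-1.1465789  -0.00245452  0.52305775] [483.50699091  55.55202018 239.73198842]
tip [610.84712448  51.0667078  122.94062356]
ring [621.60708648  60.95555639 112.        ]
```

The tilt took joint 5 to its limit (0.2), so the tip rose and rode onto the ring, which now lies near (618,61). I'll back off, use a smaller tilt (0.61) and push again.

Run:
```python
from h import *
from workcell import manip
s=manip.get_state()
json.dump(dict(p=s["tool_pos"].tolist(),R=Ro.from_euler("xyz",s["eef_rot"]).as_matrix().tolist()),open("cmd.json","w"))
plan(pose((598,52,155),.61),pose((598,90,155),.61))
```

```text
[-0.0427, 0.0013, -0.0295, 0.0032, 0.163, 0.0007] TCP [494.  55. 304.]
[-0.042, 0.0392, -0.0301, 0.0032, 0.163, 0.0007] TCP [494.  93. 304.]
```

Call:
{"fn": "move_arm", "kwargs": {
  "targets": [
    [-0.03,0.0013,-0.042,0.0032,0.163,0.0007],
    [-0.03,0.0013,-0.042,0.0032,0.163,0.0007],
    [-0.0293,0.0392,-0.0427,0.0032,0.163,0.0007],
    [-0.0293,0.0392,-0.0427,0.0032,0.163,0.0007]
  ]
}}

```text
t: 4.75
tool_pos: [476.3, 95.8, 304.9]
eef_rot: [3.14, 0.611, 3.116]
force: [-1.1, -0.1, 0.6]
gripper_width: 0.006
gripper_force: 0.0
```

```bash
cat >> h.py <<'E'
def sync():
    from workcell import manip
    s=manip.get_state(); R=Ro.from_euler("xyz",s["eef_rot"]).as_matrix()
    json.dump(dict(p=s["tool_pos"].tolist(),R=R.tolist()),open("cmd.json","w"))
    print("t",round(s["t"],2),"q",s["q"].round(2),"tip",(s["tool_pos"]+182*R[:,2]).round(1),"rot",s["eef_rot"].round(3),"F",s["force"].round(1))
E
python3 - <<'E'
from h import *
from workcell import viewer
apply([-0.0293, 0.0392, -0.0427, 0.0032, 0.163, 0.0007]); p,R=load(); print("cmd tip",p+182*R[:,2])
sync()
d=viewer.get_image("wrist"); pickle.dump(d,open("w4.pkl","wb")); s=viewer.get_image("scene"); pickle.dump(s,open("s4.pkl","wb"))
a=d["image"][:300,:,::-1]; b=cv2.resize(s["image"][165:255,300:420,::-1],(400,300),interpolation=cv2.INTER_CUBIC)
cv2.imwrite("pics/m4.png",np.vstack([a,np.hstack([b,np.zeros((300,240,3),np.uint8)])]))
E
```

```text
cmd tip [573.02569729 129.27594663 191.83882564]
t 4.75 q [ 0.05 -0.21  2.22 -0.08  0.53 -1.44] tip [580.7  93.4 155.9] rot [3.14  0.611 3.116] F [-1.1 -0.1  0.6]
```

View pics/m4.png

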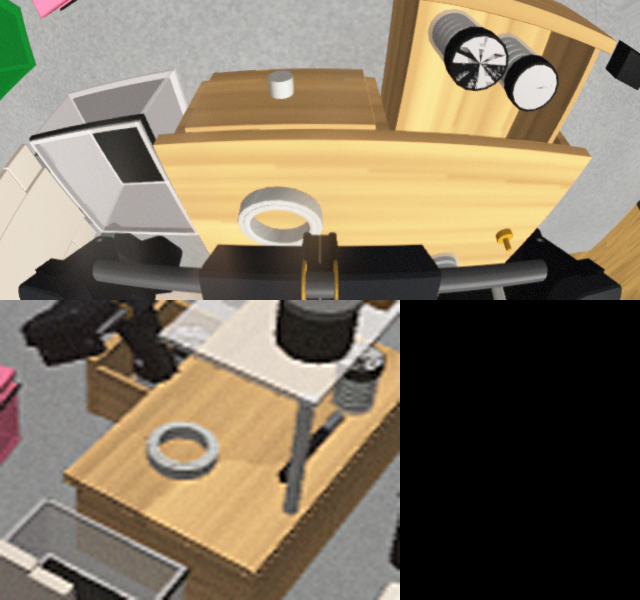

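The finger is clear and the ring lies flat at scene (355,209), wrist (280,213), near the riser's right end. Nothing else has moved.

Run:
```python
from h import *
d=pickle.load(open("w4.pkl","rb"));s=pickle.load(open("s4.pkl","rb"))
print("scene",onplane(s,300+183*.3-.35,165+147*.3-.35,112)); 
for p in((239,215),(322,217),(281,188),(280,212)): print("wrist",fish(d,*p,114).round(1))
g=pickle.load(open("scene0.pkl","rb")); diff=cv2.absdiff(g["image"],s["image"]).sum(2)>60; print(np.argwhere(diff[195:225,340:375]).shape)
plan(pose((592,122,150),.61),pose((622,122,109),.61),commit=False)
plan(pose((622,122,109),.61))
```

```text
scene [620.09849819  63.14454255 112.        ]
wrist [603.8  34.8 114. ]
wrist [607.5  96.1 114. ]
wrist [574.3  70.1 114. ]
wrist [600.6  66.1 114. ]
(412, 2)
[-0.0055, 0.0293, 0.0109, 0.0021, 0.0012, 0.0012] TCP [488. 125. 299.]
[-0.0065, 0.03, 0.0617, 0.0021, 0.0012, 0.0012] TCP [518. 125. 258.]
[-0.0065, 0.03, 0.0617, 0.0021, 0.0012, 0.0012] TCP [518. 125. 258.]
```

Call:
{"fn": "move_arm", "kwargs": {
  "targets": [
    [-0.0055,0.0293,0.0109,0,0,0],
    [-0.0055,0.0293,0.0109,0,0,0],
    [-0.004,0.03,0.035,0,0,0],
    [-0.0024,0.03,0.0588,0,0,0],
    [-0.0024,0.03,0.0588,0,0,0],
    [-0.0024,0.03,0.0588,0,0,0]
  ]
}}

```text
t: 5.45
tool_pos: [512.9, 121.3, 255.7]
eef_rot: [-3.141, 0.607, 3.114]
force: [-0.4, 0.6, 2.0]
gripper_width: 0.012
gripper_force: 0.7
```

Run:
```python
from h import *
sync()
```

```text
t 5.45 q [ 0.11 -0.01  2.14 -0.19  0.41 -1.29] tip [616.7 118.4 106.2] rot [-3.141  0.607  3.114] F [-0.4  0.6  2. ]
```

Call:
{"fn": "move_arm", "kwargs": {
  "targets": [
    [-0.0017,0,-0.0025,0,0,0],
    [-0.0017,-0.005,-0.0025,0,0,0],
    [-0.0017,-0.01,-0.0025,0,0,0],
    [-0.0017,-0.015,-0.0025,0,0,0],
    [-0.0017,-0.02,-0.0025,0,0,0],
    [-0.0017,-0.025,-0.0025,0,0,0],
    [-0.0017,-0.03,-0.0025,0,0,0],
    [-0.0017,-0.035,-0.0025,0,0,0],
    [-0.0017,-0.04,-0.0025,0,0,0],
    [-0.0017,-0.045,-0.0025,0,0,0],
    [-0.0017,-0.05,-0.0025,0,0,0],
    [-0.0017,-0.055,-0.0025,0,0,0],
    [-0.0017,-0.06,-0.0025,0,0,0],
    [-0.0017,-0.064,-0.0025,0,0,0],
    [-0.0017,-0.066,-0.0025,0,0,0]
  ]
}}

```text
t: 6.95
tool_pos: [510.7, 55.7, 258.5]
eef_rot: [-3.141, 0.607, 3.114]
force: [0.6, 1.1, 0.2]
gripper_width: 0.003
gripper_force: 0.1
```

Run:
```python
from h import *
from workcell import viewer
sync()
d=viewer.get_image("wrist"); pickle.dump(d,open("w5.pkl","wb")); s=viewer.get_image("scene"); pickle.dump(s,open("s5.pkl","wb"))
a=d["image"][:300,:,::-1]; b=cv2.resize(s["image"][165:255,280:420,::-1],(466,300),interpolation=cv2.INTER_CUBIC)
cv2.imwrite("pics/m5.png",np.vstack([a,np.hstack([b,np.zeros((300,174,3),np.uint8)])]))
```

```text
t 6.95 q [-0.05 -0.06  2.18  0.03  0.41 -1.61] tip [614.4  52.8 109. ] rot [-3.141  0.607  3.114] F [0.6 1.1 0.2]
```

View pics/m5.png

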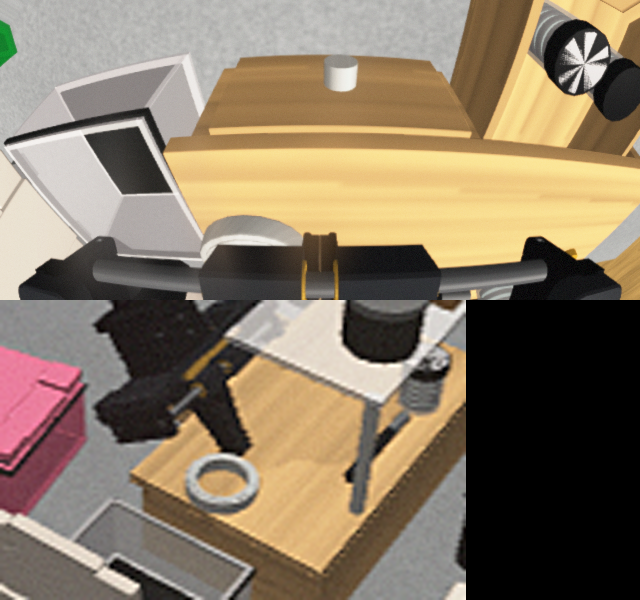

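The ring sits against the finger's right face, flat on the ledge at scene (346,219). No bystander has moved.

Run:
```python
from h import *
d=pickle.load(open("w5.pkl","rb"));s=pickle.load(open("s5.pkl","rb"))
print("scene",onplane(s,280+222*.3-.35,165+182*.3-.35,112)); 
for p in((200,248),(250,217)): print("wrist",fish(d,*p,114).round(1))
```

```text
scene [623.47012183  10.57121747 112.        ]
wrist [604.9 -14.8 114. ]
wrist [574.2  22.4 114. ]
```

Call:
{"fn": "move_arm", "kwargs": {
  "targets": [
    [-0.0025,0.003,0.0017,0,0,0],
    [-0.0049,0.003,0.0034,0,0,0],
    [-0.0049,-0.003,0.0034,0,0,0],
    [-0.0049,-0.008,0.0034,0,0,0],
    [-0.0049,-0.013,0.0034,0,0,0],
    [-0.0049,-0.018,0.0034,0,0,0],
    [-0.0049,-0.023,0.0034,0,0,0],
    [-0.0049,-0.028,0.0034,0,0,0],
    [-0.0049,-0.034,0.0034,0,0,0],
    [-0.0049,-0.04,0.0034,0,0,0],
    [-0.0049,-0.046,0.0034,0,0,0],
    [-0.0049,-0.052,0.0034,0,0,0],
    [-0.0049,-0.058,0.0034,0,0,0],
    [-0.0049,-0.064,0.0034,0,0,0],
    [-0.0049,-0.07,0.0034,0,0,0],
    [-0.0049,-0.076,0.0034,0,0,0],
    [-0.0049,-0.082,0.0034,0,0,0],
    [-0.0049,-0.084,0.0034,0,0,0]
  ]
}}

```text
t: 8.85
tool_pos: [514.3, -28.7, 258.6]
eef_rot: [-3.141, 0.607, 3.113]
force: [-0.1, 0.1, -0.4]
gripper_width: 0.01
gripper_force: 0.0
```

Run:
```python
from h import *
from workcell import viewer
sync()
d=viewer.get_image("wrist"); pickle.dump(d,open("w6.pkl","wb")); s=viewer.get_image("scene"); pickle.dump(s,open("s6.pkl","wb"))
a=d["image"][:270,:,::-1]; b=cv2.resize(s["image"][190:290,265:405,::-1],(448,320),interpolation=cv2.INTER_CUBIC)
cv2.imwrite("pics/m6.png",np.vstack([a,np.hstack([b,np.zeros((320,192,3),np.uint8)])]))
```

```text
t 8.85 q [-0.25 -0.06  2.18  0.3   0.44 -2.02] tip [618.1 -31.6 109. ] rot [-3.141  0.607  3.113] F [-0.1  0.1 -0.4]
```

View pics/m6.png

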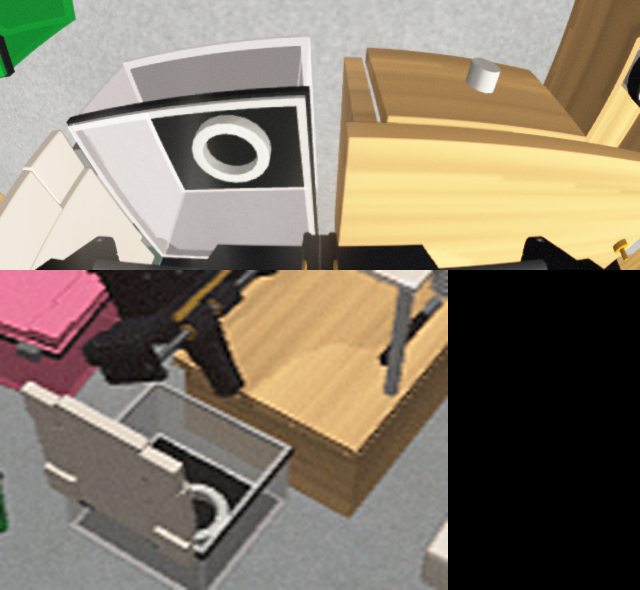

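The ring lies flat on the tub floor, at wrist (232,148). I've now used all 10 pictures, so the lid will be done from depth and force readings. Next I leave the riser to the right, rise, and go round beyond the lid.

Run:
```python
from h import *
plan(pose((585,-62,125),.61),pose((560,-75,300),.3),pose((600,-150,300),0.),pose((609,-255,300),0.))
```

```text
[0.018, -0.0315, -0.0315, -0.0009, -0.0033, -0.001] TCP [481. -59. 274.]
[-0.1171, -0.0452, -0.1808, -0.0008, 0.3067, -0.0011] TCP [506. -74. 474.]
[-0.2005, -0.1189, -0.1328, -0.0006, 0.6067, -0.0012] TCP [ 600. -150.  482.]
[-0.2104, -0.2236, -0.1259, -0.0006, 0.6067, -0.0012] TCP [ 609. -255.  482.]
```

Call:
{"fn": "move_arm", "kwargs": {
  "targets": [
    [0.018,-0.0315,-0.0315,0,0,0],
    [0.018,-0.0315,-0.0315,0,0,0],
    [0.018,-0.0315,-0.0315,0,0,0],
    [-0.1171,-0.0452,-0.1808,0,0.3067,0],
    [-0.1171,-0.0452,-0.1808,0,0.3067,0],
    [-0.1171,-0.0452,-0.1808,0,0.3067,0],
    [-0.1171,-0.0452,-0.1808,0,0.3067,0],
    [-0.1171,-0.0452,-0.1808,0,0.3067,0],
    [-0.2005,-0.1189,-0.1328,0,0.6067,0],
    [-0.2005,-0.1189,-0.1328,0,0.6067,0],
    [-0.2005,-0.1189,-0.1328,0,0.6067,0],
    [-0.2104,-0.2236,-0.1259,0,0.6067,0],
    [-0.2104,-0.2236,-0.1259,0,0.6067,0],
    [-0.2104,-0.2236,-0.1259,0,0.6067,0],
    [-0.2104,-0.2236,-0.1259,0,0.6067,0],
    [-0.2104,-0.2236,-0.1259,0,0.6067,0]
  ]
}}

```text
t: 10.55
tool_pos: [609.6, -253.1, 481.0]
eef_rot: [3.141, -0.001, 3.115]
force: [-0.1, -0.2, -0.3]
gripper_width: 0.008
gripper_force: 0.0
```

Run:
```python
from h import *
from workcell import viewer
sync()
S=viewer.get_image("scene");P=cloud(S);z=P[...,2]
m=(z>90)&(z<222)&(P[...,0]>500)&(P[...,0]<720)&(P[...,1]>-235)&(P[...,1]<-180);Q=P[m]
for lo in range(90,220,20):
    q=Q[(Q[:,2]>lo)&(Q[:,2]<lo+20)]; print(lo,len(q),q.mean(0).round(1))
w=viewer.get_image("wrist");pickle.dump(w,open("w7.pkl","wb"))
g=0.37*0
for X in((609,-115,20),): print("ring px guess")
im=S["image"];print(im.shape)
p0,R0=load()
yw=-.027
hin=np.array([609.,-176,80]); Y=np.array([np.sin(.027),np.cos(.027),0])
def tip(th,r,off,dy=0): # point off outer face
    d=Y*np.cos(th)+np.array([0,0,np.sin(th)]); n=-Y*np.sin(th)+np.array([0,0,np.cos(th)])
    return hin+r*d+(14+off)*n
plan(pose((609,-255,192),0.),*[pose(tip(th,115,0)+o,0.) for th,o in[(1.6,[0,-15,-8]),(1.3,[0,-15,-5]),(1.0,[0,-14,-3]),(.7,[0,-10,0]),(.45,[0,-5,0]),(.25,[0,0,0]),(.1,[0,0,0])]],commit=False)
```

```text
t 10.55 q [-0.51  0.27  1.33  0.    1.55 -2.06] tip [ 609.3 -253.   299. ] rot [ 3.141e+00 -1.000e-03  3.115e+00] F [-0.1 -0.2 -0.3]
90 170 [ 615.5 -193.   100.6]
110 203 [ 620.8 -193.8  119. ]
130 185 [ 617.8 -196.1  140.2]
150 191 [ 619.4 -198.7  160.3]
170 174 [ 619.  -201.5  179.7]
190 204 [ 617.4 -206.1  200.2]
210 300 [ 618.5 -204.3  216.9]
ring px guess
(400, 640, 3)
[0.0004, -0.002, 0.107, 0.0009, -0.0012, -0.0001] TCP [ 609. -255.  374.]
[0.0021, 0.0447, 0.1125, 0.0009, -0.0012, -0.0001] TCP [ 609. -208.  369.]
[0.0021, 0.0793, 0.1095, 0.0009, -0.0012, -0.0001] TCP [ 609. -174.  372.]
[0.0021, 0.1134, 0.1178, 0.0009, -0.0012, -0.0001] TCP [ 610. -140.  363.]
[0.0022, 0.1459, 0.1343, 0.0009, -0.0012, -0.0001] TCP [ 611. -107.  347.]
[0.0023, 0.1694, 0.1565, 0.0009, -0.0012, -0.0001] TCP [612. -84. 325.]
[0.0024, 0.1849, 0.1771, 0.0009, -0.0012, -0.0001] TCP [612. -68. 304.]
[0.0024, 0.19, 0.1938, 0.0009, -0.0012, -0.0001] TCP [612. -63. 287.]
```

Call:
{"fn": "move_arm", "kwargs": {
  "targets": [
    [0,-0.002,0.05,0,0,0],
    [0,-0.002,0.1,0,0,0],
    [0,-0.002,0.107,0,0,0],
    [0.001,0.015,0.109,0,0,0],
    [0.002,0.03,0.111,0,0,0],
    [0.002,0.0447,0.1125,0,0,0],
    [0.002,0.056,0.1115,0,0,0],
    [0.002,0.068,0.1105,0,0,0],
    [0.002,0.0793,0.1095,0,0,0],
    [0.002,0.091,0.112,0,0,0],
    [0.002,0.102,0.115,0,0,0],
    [0.002,0.1134,0.118,0,0,0],
    [0.002,0.124,0.123,0,0,0],
    [0.002,0.135,0.1285,0,0,0],
    [0.002,0.1459,0.1343,0,0,0],
    [0.002,0.1459,0.1343,0,0,0]
  ]
}}

```text
t: 12.25
tool_pos: [610.9, -106.6, 346.0]
eef_rot: [3.14, -0.002, 3.115]
force: [0.2, 0.6, 0.3]
gripper_width: 0.01
gripper_force: 0.0
```

```bash
cat > lid.py <<'E'
from h import *
from workcell import viewer
sync()
S=viewer.get_image("scene");P=cloud(S);z=P[...,2]
im=S["image"].astype(int)
m=(z>84)&(z<222)&(P[...,0]>530)&(P[...,0]<690)&(P[...,1]>-235)&(P[...,1]<-25)&(im.min(2)>110)&(np.ptp(im,axis=2)<45);Q=P[m]
for lo in range(-230,-30,20):
    q=Q[(Q[:,1]>lo)&(Q[:,1]<lo+20)]
    if len(q)>5: print(lo,len(q),np.median(q,axis=0).round(1),np.percentile(q[:,2],[5,95]).round(0))
E
python3 lid.py
```

```text
t 12.25 q [-0.3   0.26  1.6   0.    1.29 -1.84] tip [ 610.5 -106.3  164. ] rot [ 3.140e+00 -2.000e-03  3.115e+00] F [0.2 0.6 0.3]
-190 336 [ 616.9 -177.5  100. ] [ 93. 108.]
-170 465 [ 612.2 -161.   113. ] [104. 120.]
-150 495 [ 616.9 -140.3  127.5] [119. 136.]
-130 370 [ 634.7 -121.3  143.2] [136. 153.]
-110 265 [ 652.6 -100.9  161.9] [152. 173.]
-90 141 [645.2 -84.1 176.8] [170. 182.]
```

Call:
{"fn": "move_arm", "kwargs": {
  "targets": [
    [0,0.007,0.009,0,0,0],
    [0,0.013,0.017,0,0,0],
    [0,0.019,0.026,0,0,0],
    [0,0.024,0.035,0,0,0],
    [0,0.029,0.0445,0,0,0],
    [0,0.031,0.052,0,0,0],
    [0,0.033,0.0595,0,0,0],
    [0,0.034,0.064,0,0,0],
    [0,0.035,0.067,0,0,0],
    [0,0.035,0.069,0,0,0],
    [0,0.035,0.07,0,0,0]
  ]
}}

```text
t: 13.4
tool_pos: [612.2, -73.5, 277.6]
eef_rot: [-3.141, -0.0, 3.114]
force: [0.8, 0.7, 0.2]
gripper_width: 0.003
gripper_force: 0.3
```

```bash
python3 lid.py
```

```text
t 13.4 q [-0.25  0.32  1.66 -0.    1.17 -1.79] tip [612.2 -73.5  95.6] rot [-3.141 -0.     3.114] F [0.8 0.7 0.2]
-190 107 [ 614.9 -172.8   95.8] [ 86. 101.]
-170 327 [ 615.3 -160.1   97. ] [ 93. 102.]
-150 287 [ 612.4 -139.1   95.9] [ 93. 101.]
-130 304 [ 616.3 -120.4   95.7] [93. 98.]
-110 173 [649.4 -99.9  95.8] [93. 98.]
-90 152 [649.8 -81.2  96. ] [94. 98.]
-70 133 [654.8 -59.9  98.4] [ 94. 103.]
-50 95 [648.  -42.5  97.7] [ 94. 102.]
```

Call:
{"fn": "move_arm", "kwargs": {
  "targets": [
    [0,0,0.001,0,0,0],
    [0,0,0.002,0,0,0],
    [0,0,0.0025,0,0,0],
    [0,0,0.0025,0,0,0]
  ]
}}

```text
t: 13.85
tool_pos: [612.4, -73.5, 276.5]
eef_rot: [-3.141, 0.001, 3.114]
force: [-2.9, 0.5, 7.3]
gripper_width: 0.006
gripper_force: 3.5
```

```bash
cat > top.py <<'E'
from h import *
from workcell import viewer
import sys
sync()
# lid front edge / pad heights from both cameras (mean over frames)
for nm in("scene","top"):
    Z=[];
    for _ in range(4): d=viewer.get_image(nm);Z.append(np.where(d["depth"]>0,d["depth"],np.nan))
    d["depth"]=np.nanmedian(Z,axis=0); P=cloud(d); pickle.dump(d,open(f"{nm}L.pkl","wb"))
    b=np.array([1,-.027]);c=np.array([611,-106])
    l=np.stack([(P[...,0]-c[0])*np.cos(.027)-(P[...,1]-c[1])*np.sin(.027),(P[...,0]-c[0])*np.sin(.027)+(P[...,1]-c[1])*np.cos(.027)],-1)
    ok=(P[...,2]>85)&(P[...,2]<110)
    for i in range(-80,80,16): print(nm,i,[round(float(np.median(P[ok&(abs(l[...,0]-j)<8)&(abs(l[...,1]-i)<8)][:,2])),1) if (ok&(abs(l[...,0]-j)<8)&(abs(l[...,1]-i)<8)).sum()>3 else None for j in range(-80,81,16)])
E
python3 top.py
```

```text
t 13.85 q [-0.25  0.32  1.66 -0.    1.16 -1.79] tip [612.5 -73.5  94.5] rot [-3.141e+00  1.000e-03  3.114e+00] F [-2.9  0.5  7.3]
scene -80 [None, None, None, None, None, None, None, None, None, None, None]
scene -64 [None, 99.1, 98.7, 95.5, 94.9, 94.3, 95.1, 94.4, 99.2, 99.7, 98.2]
scene -48 [None, 99.7, 99.3, 95.4, 95.3, 95.5, 95.6, 95.5, 100.3, 100.3, 98.3]
scene -32 [None, 95.4, 95.0, 95.3, 95.3, 95.1, 94.9, 95.6, 95.5, 96.0, 94.2]
scene -16 [None, 95.3, 95.7, 95.3, 94.8, 95.3, 95.2, 95.3, 94.9, 95.0, 94.5]
scene 0 [None, 95.8, 95.0, 95.6, 95.1, 95.3, 95.2, 95.0, 95.3, 95.1, 93.9]
scene 16 [None, None, None, None, 95.5, 95.3, 94.8, 95.0, 95.1, 95.7, 93.6]
scene 32 [None, None, None, None, None, 102.0, 95.7, 95.1, 95.0, 95.6, 92.9]
scene 48 [None, None, None, None, None, None, 95.4, 94.9, 99.3, 99.2, 93.7]
scene 64 [None, None, None, None, None, 95.7, 95.4, 95.2, 99.6, 99.2, 93.7]
top -80 [None, None, None, None, None, None, None, None, None, None, None]
top -64 [96.8, 98.8, 98.5, 95.0, None, None, None, None, None, None, None]
top -48 [98.2, 98.2, 99.4, None, None, None, None, None, None, None, None]
top -32 [None, None, None, None, None, None, None, None, None, None, None]
top -16 [None, 94.7, 94.5, 94.6, 94.0, 95.0, None, None, None, None, None]
top 0 [None, 94.4, 94.3, 94.7, None, None, None, None, None, None, None]
top 16 [None, None, 94.4, 95.0, None, None, None, None, None, None, None]
top 32 [None, None, 94.9, 94.2, 95.7, None, None, None, None, None, None]
top 48 [None, None, 96.9, 95.1, None, None, None, None, None, None, None]
top 64 [None, None, 96.7, 94.5, 93.2, 94.6, 94.3, 94.0, None, None, None]
```

Run:
```python
from h import *
for nm in("scene","top"):
    d=pickle.load(open(nm+"L.pkl","rb"));P=cloud(d);z=P[...,2]
    for n,cx,cy in(("NL",553,-51),("NR",550,-158),("FR",668,-161),("FL",670,-54)):
        m=(abs(P[...,0]-cx)<30)&(abs(P[...,1]-cy)<28)&(z>97.3)&(z<103);Q=P[m]
        if len(Q)>15: print(nm,n,len(Q),Q.mean(0).round(1),((np.percentile(Q,3,axis=0)+np.percentile(Q,97,axis=0))/2).round(1),np.ptp(np.percentile(Q,[3,97],axis=0),axis=0).round(0))
    m=(z>92)&(z<103)&(P[...,0]>520)&(P[...,0]<710)&(P[...,1]<-40)&(P[...,1]>-190);Q=P[m];print(np.percentile(Q,[1,99],axis=0).round(1).tolist())
c=np.array([611.,-106]);e=np.array([np.cos(.027),-np.sin(.027)]);f=np.array([np.sin(.027),np.cos(.027)])
for n,a,b in(("NL",-1,1),("FL",1,1),("FR",1,-1),("NR",-1,-1)): print(n,(c+a*58.5*e+b*53.5*f).round(1))
```

```text
scene NR 109 [ 553.4 -158.    99.4] [ 553.2 -157.9   99.3] [31. 30.  3.]
scene FR 127 [ 669.9 -159.    99.9] [ 669.8 -158.2   99.8] [30. 30.  3.]
scene FL 105 [669.7 -53.1  99.2] [669.3 -53.   99.2] [30. 30.  3.]
[[539.0, -174.3, 92.6], [685.7, -42.2, 101.1]]
top NR 57 [ 550.7 -165.1   99.1] [ 551.7 -164.3   99.7] [31. 20.  4.]
[[534.6, -175.4, 92.2], [634.4, -40.4, 100.8]]
NL [554.  -50.9]
FL [670.9 -54.1]
FR [ 668.  -161.1]
NR [ 551.1 -157.9]
```

Call:
{"fn": "move_arm", "kwargs": {
  "targets": [
    [0,0,-0.022,0,0,0],
    [-0.029,0.008,-0.022,0,0,0],
    [-0.0572,0.0146,-0.022,0,0,0],
    [-0.0572,0.0146,-0.022,0,0,0],
    [-0.0572,0.0146,-0.022,0,0,0]
  ]
}}

```text
t: 14.75
tool_pos: [669.8, -60.3, 296.6]
eef_rot: [-3.141, -0.001, 3.114]
force: [-0.7, 0.6, -0.1]
gripper_width: 0.007
gripper_force: 0.0
```

```bash
python3 -c "
from h import *
sync()"
```

```text
t 14.75 q [-0.21  0.42  1.49 -0.    1.24 -1.75] tip [669.6 -60.3 114.6] rot [-3.141e+00 -1.000e-03  3.114e+00] F [-0.7  0.6 -0.1]
```

Call:
{"fn": "move_arm", "kwargs": {
  "targets": [
    [0,0.003,0.012,0,0,0],
    [0,0.003,0.014,0,0,0],
    [0,0.003,0.0155,0,0,0],
    [0,0.003,0.0165,0,0,0],
    [0,0.003,0.0175,0,0,0],
    [0,0.003,0.0185,0,0,0],
    [0,0.003,0.0195,0,0,0],
    [0,0.003,0.0205,0,0,0],
    [0,0.003,0.0215,0,0,0],
    [0,0.003,0.0225,0,0,0],
    [0,0.003,0.0225,0,0,0],
    [0,0.003,0.0225,0,0,0]
  ]
}}

```text
t: 15.95
tool_pos: [669.5, -57.4, 276.3]
eef_rot: [-3.141, -0.001, 3.114]
force: [-7.3, 1.2, 10.5]
gripper_width: 0.004
gripper_force: 5.2
```

Call:
{"fn": "move_arm", "kwargs": {
  "targets": [
    [0,0,0.001,0,0,0],
    [0,0,0.0018,0,0,0],
    [0,0,0.0018,0,0,0],
    [0,0,0.0018,0,0,0]
  ]
}}

```text
t: 16.35
tool_pos: [669.6, -57.4, 276.1]
eef_rot: [-3.141, -0.001, 3.114]
force: [-11.5, 1.0, 18.0]
gripper_width: 0.002
gripper_force: 8.9
```

Call:
{"fn": "move_arm", "kwargs": {
  "targets": [
    [0,0,-0.024,0,0,0],
    [0,-0.05,-0.024,0,0,0],
    [0,-0.104,-0.024,0,0,0],
    [0,-0.104,-0.024,0,0,0],
    [0,-0.104,-0.018,0,0,0],
    [0,-0.104,-0.012,0,0,0],
    [0,-0.104,-0.01,0,0,0],
    [0,-0.104,-0.0085,0,0,0],
    [0,-0.104,-0.007,0,0,0],
    [0,-0.104,-0.006,0,0,0],
    [0,-0.104,-0.005,0,0,0],
    [0,-0.104,-0.004,0,0,0],
    [0,-0.104,-0.003,0,0,0],
    [0,-0.104,-0.002,0,0,0],
    [0,-0.104,-0.001,0,0,0],
    [0,-0.104,0,0,0,0],
    [0,-0.104,0,0,0,0],
    [0,-0.104,0,0,0,0]
  ]
}}

```text
t: 18.15
tool_pos: [666.8, -159.8, 276.3]
eef_rot: [-3.141, -0.002, 3.116]
force: [-12.2, 2.5, 20.3]
gripper_width: 0.005
gripper_force: 10.2
```

Call:
{"fn": "move_arm", "kwargs": {
  "targets": [
    [0,0,-0.024,0,0,0],
    [0.05,0,-0.024,0,0,0],
    [0.1,0,-0.024,0,0,0],
    [0.1155,-0.001,-0.024,0,0,0],
    [0.1155,-0.001,-0.018,0,0,0],
    [0.1155,-0.001,-0.012,0,0,0],
    [0.1155,-0.001,-0.01,0,0,0],
    [0.1155,-0.001,-0.0085,0,0,0],
    [0.1155,-0.001,-0.007,0,0,0],
    [0.1155,-0.001,-0.006,0,0,0],
    [0.1155,-0.001,-0.005,0,0,0],
    [0.1155,-0.001,-0.004,0,0,0],
    [0.1155,-0.001,-0.003,0,0,0],
    [0.1155,-0.001,-0.002,0,0,0],
    [0.1155,-0.001,-0.001,0,0,0],
    [0.1155,-0.001,0,0,0,0],
    [0.1155,-0.001,0,0,0,0],
    [0.1155,-0.001,0,0,0,0]
  ]
}}

```text
t: 19.95
tool_pos: [552.4, -159.0, 276.2]
eef_rot: [-3.142, 0.001, 3.114]
force: [-8.7, 5.5, 22.5]
gripper_width: 0.005
gripper_force: 10.9
```

Call:
{"fn": "move_arm", "kwargs": {
  "targets": [
    [0,0,-0.024,0,0,0],
    [0,0.05,-0.024,0,0,0],
    [0,0.1,-0.024,0,0,0],
    [0,0.105,-0.024,0,0,0],
    [0,0.105,-0.018,0,0,0],
    [0,0.105,-0.012,0,0,0],
    [0,0.105,-0.01,0,0,0],
    [0,0.105,-0.0085,0,0,0],
    [0,0.105,-0.007,0,0,0],
    [0,0.105,-0.006,0,0,0],
    [0,0.105,-0.005,0,0,0],
    [0,0.105,-0.004,0,0,0],
    [0,0.105,-0.003,0,0,0],
    [0,0.105,-0.002,0,0,0],
    [0,0.105,-0.001,0,0,0],
    [0,0.105,0,0,0,0],
    [0,0.105,0,0,0,0],
    [0,0.105,0,0,0,0]
  ]
}}

```text
t: 21.75
tool_pos: [554.5, -55.0, 276.0]
eef_rot: [-3.14, -0.0, 3.113]
force: [-11.0, 0.4, 21.7]
gripper_width: 0.005
gripper_force: 10.5
```

Call:
{"fn": "move_arm", "kwargs": {
  "targets": [
    [0,0,-0.03,0,0,0],
    [0,-0.03,-0.08,0,0,0],
    [0.04,-0.06,-0.13,0,0,0],
    [0.09,-0.06,-0.18,0,0,0],
    [0.13,-0.06,-0.2,0,0,0],
    [0.13,-0.06,-0.2,0,0,0],
    [0.13,-0.06,-0.2,0,0,0]
  ]
}}

```text
t: 22.45
tool_pos: [420.9, -111.2, 477.6]
eef_rot: [-3.138, 0.007, 3.112]
force: [1.2, 0.0, -0.4]
gripper_width: 0.005
gripper_force: 0.0
```

```bash
python3 top.py
python3 - <<'E'
from h import *
from workcell import viewer
a=pickle.load(open("scene0.pkl","rb"))["image"].astype(int); b=viewer.get_image("scene")["image"].astype(int)
# bystander patches: unchanged?
m=(abs(a-b).sum(2)>90).astype(np.uint8); n,l,st,c=cv2.connectedComponentsWithStats(m)
print([(s[:4].tolist(),int(s[4])) for s in st[1:] if s[4]>25])
E
```

```text
t 22.45 q [-0.44 -0.29  1.89 -0.    1.54 -1.98] tip [ 422.2 -111.9  295.6] rot [-3.138  0.007  3.112] F [ 1.2  0.  -0.4]
scene -80 [None, None, None, None, None, None, None, None, None, None, None]
scene -64 [None, 94.4, 94.9, 95.0, 94.8, 94.9, 95.3, 94.7, 94.7, 94.2, 92.3]
scene -48 [None, 95.3, 95.2, 94.9, 95.7, 95.1, 95.0, 95.2, 95.3, 95.3, 93.8]
scene -32 [None, 95.4, 95.0, 95.3, 95.3, 95.3, 95.2, 95.2, 94.8, 95.1, 93.4]
scene -16 [None, 95.2, 95.3, 95.5, 95.1, 95.1, 95.4, 95.3, 95.3, 95.5, 94.2]
scene 0 [94.6, 95.4, 95.4, 95.5, 95.2, 95.0, 95.5, 95.2, 95.4, 95.2, 93.5]
scene 16 [95.0, 95.3, 95.3, 95.5, 95.5, 95.6, 95.7, 95.1, 95.5, 95.2, 93.2]
scene 32 [94.4, 95.1, 94.8, 95.5, 95.3, 95.0, 95.3, 95.4, 95.1, 95.3, 92.6]
scene 48 [None, 95.1, 94.9, 95.7, 95.2, 95.6, 95.1, 95.4, 95.1, 95.4, 92.4]
scene 64 [None, 95.3, 95.2, 95.3, 95.3, 95.4, 95.7, 94.9, 95.0, 95.1, 91.4]
top -80 [None, None, None, None, None, None, None, None, None, None, None]
top -64 [None, None, None, 94.1, 94.4, 95.3, 93.9, 93.9, 94.1, 94.1, None]
top -48 [None, None, None, 94.5, 94.3, 94.5, 94.6, 94.5, 94.0, 95.0, None]
top -32 [None, None, None, None, 95.1, 95.0, 94.2, 94.8, 94.1, 94.3, None]
top -16 [None, None, None, 94.5, 94.7, 94.4, 94.9, 94.4, 95.0, 94.2, None]
top 0 [None, 94.9, 94.8, 94.2, 94.6, 94.4, 94.5, 94.1, 94.3, 94.6, None]
top 16 [94.5, 95.0, 94.9, 94.3, 95.0, 94.3, 94.4, 94.2, 95.3, 94.7, None]
top 32 [93.6, 94.5, 93.9, 94.5, 94.3, 94.0, 95.1, 94.4, 94.5, 94.5, None]
top 48 [92.5, 94.9, 94.1, 94.5, 94.0, 94.8, 94.5, 94.8, 94.9, 94.3, None]
top 64 [93.3, 94.4, 94.7, 94.7, 94.2, 95.1, 94.3, 94.1, 94.8, 94.4, None]
[([256, 0, 21, 53], 678), ([289, 0, 78, 85], 2177), ([154, 10, 9, 8], 47), ([264, 69, 7, 13], 41), ([218, 95, 75, 76], 2888), ([349, 195, 22, 17], 213), ([271, 221, 86, 59], 2477)]
```

The depth readings show the lid flush at all four corners and level across. The only picture changes are the arm, the ring's old place and the tub with its lid.

```bash
python3 -c "
from workcell import manip
print(manip.close_job())"
```

```text
the job is handed in; nothing more can be done
None
```

The adapter ring is in the dry tub, the lid is shut with all four corners pressed flush, and the job is handed in at about 23 s; on the first push the fingertips slid over the top of the ring, so I pushed it again, and no bystander appears to have moved.

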